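# Take the sprung cover off a radio unit with the forked tool

## Robot

A 7-joint arm with a two-finger parallel gripper is mounted at the origin on a cart in front of the work surface, level with it; the furniture and walls round the work are solid. World frame = base frame: x ahead of the robot, y to its left, z up, the work surface at z = 0. Lengths are in m, angles in rad, forces in N, time in s.
With the tool pointing down it reaches from about 0.425 to 0.925 m from the base axis. Payload 6.8 kg.
Tool frame: the origin (TCP) lies midway between the tips of the shut fingers; the grasp point (between the pads) lies bot.grip_point_offset behind it (bot.grip_point_offset is the distance from the TCP to the grasp point, in m); z points along the fingers, y is the line along which they close (so a half turn about z gives the same grasp; the last joint's range is limited). The gripper opens to 85 mm and grips with 20 to 120 N. Pads are 22 mm wide; open, the fingers measure 114 mm over their backs; the gripper's body (76 mm by 85 mm) begins 54 mm behind the grasp point. The pads swing forward as they close: fully open they stand 13 mm farther back than shut.
Start: joints at [-1.383, 0.477, 0.022, 1.555, -0.011, 1.109, -0.083], TCP at [0.197, 0.646, 0.231] pointing down, gripper open.
Joint ranges: [-2.96, 2.96], [-0.34, 2.1], [-1.41, 1.46], [0.24, 2.44], [-1.37, 4.51], [0.17, 1.92], [-2.96, 2.96]. Speed limits (rad/s): [2.39, 2.39, 3.14, 3.14, 3.14, 3.14, 3.14].

## Interface

Orientations are given as a unit quaternion [w, x, y, z].
In Python, from station import get_obs, cams, job, bot gives the robot as it stands.
- The arm moves only by the tool arm_command, never from a script. Its argument "rows" is a list that holds one entry, the list of rows, each a list of 5 numbers: the finger opening in mm, from 0 to 85.4, then the shift along the world's x, y, z in units of 60 mm (1.0 is 60 mm), then the turn about the world's z in units of 0.08 rad (1.0 is 0.08 rad). In form: [[[grip, x, y, z, turn], ...]]. A call has exactly 10 rows; each row shifts and turns the commanded pose from where the row before left it; what a row does not reach is not made up. A row lasts 1/8 s, in which the tool goes at most 62.5 mm and 10.7 degrees, less where a joint would pass 70% of its speed; a pose out of reach is approached as far as the arm can. A call with a number of a shift or a turn outside -1 to 1 is refused whole. A call with a gripper value outside its range is refused whole. The fingers move at their own pace and stop on an object; "newtons" is the grip in N (left out, the last holds). Time passes only in rows, so rows that do not move let the fingers close, or fill a call up. It gives the time, the measured TCP pose, the force, the opening and the grip force at its end, in the units of the state.
- get_obs(): the state, without advancing time (a new reading comes with each control period).
- cams.read_camera(name): name is "scene" or "side" or "wrist"; returns the picture (400x640x3 uint8, red, green, blue); there is no depth.
- cams.camera_params(name): a dict with "K" (3x3 intrinsics, pixels), "extrinsics" (4x4, takes a point from camera to world coordinates). Camera axes: x right, y down, z forward; pixel columns grow to the right and rows downward; lengths in m; the calibration is good to about 2 mm. The wrist camera is an equidistant fisheye: a pixel r from the principal point sees the ray r / f radians off the axis. A picture is of the moment at which its call begins: read the wrist's pose just before it. camera_params takes no time and is no camera call; for the wrist camera it gives the pose at the moment of the call.
- job.hand_in(): hands the job in; it is judged then, once.
The state is a dict: "t": time; "q": joint angles; "joint_vel": joint speeds; "joint_torque": joint torques, N m; "eef_pos": TCP position; "tool_rot": TCP orientation; "contact_force": force on the tool from outside, world axes, zero at the start; "torque": the same for the moment, N m; "gripper_width": opening from 0.0 (shut) to 1.0 (fully open); "grasp_force": force on a finger pad.
Only numpy, scipy, OpenCV 4.12 (cv2) and the standard library are available. Lean on these libraries where they do the work, as an engineer would, in place of code of your own. Each camera call takes 0.05 s, during which the arm holds its last target. There are 200 camera calls.

## Task

Take the hinged cover off the radio unit so that its circuit board can be reached. With the forked tool, straddle the upright arm of the sprung hinge bar, push it back along its slot against the spring and turn the arm down towards you until it rests in the side notch, so that the bar stays drawn. Lay the tool back down on the desk, then lift the freed cover off and lay it flat on the rubber mat, handle up; leave the other things on the desk where they are.

Things in the scene. Friction and masses are not known exactly. Their poses are not given: they have to be found in the camera images.
- radio_unit: grey die-cast radio case, 150 (x) x 180 (y) x 48 mm high, fixed; origin: centre of its underside, z up; its near (-x) face carries two round sockets. On its top lies the cover, held between low rims; along its near top edge runs the sprung hinge
- spring_bar: sprung hinge bar: 9 mm steel rod along the unit's y in a barrel; its +y end holds the cover's eye. Frame fixed to the unit, same axes; origin on the rod's axis at the arm's rest place, 65 mm above the unit's underside, (-56, -12) mm from its centre. The 6 mm arm rises through a J slot to 34 mm above the axis, then an 11 mm ball. Barrel, eye and knuckle: within 17 mm of the axis, y -60 to +42 mm
- bar_slide (a joint): how far the bar is drawn back (m) along the unit's -y: 0 at rest, 0.030 at the stop; the spring pushes it back with about 3 N at 0 and 7.5 N at the stop. Drawn 0.016 or more it is out of the cover's eye. The arm can turn only while it is drawn beyond 0.024; in the notch the bar stands at 0.020
- bar_turn (a joint): turn of the bar's arm about the bar (rad): 0 upright, growing as the arm leans towards the unit's -x (near) side, stop at 1.0; it drops into the notch between about 0.8 and 1.0
- bar_arm_mid (a point): point on the arm's centre line 25 mm from the bar's axis: where the fork should bear; its z axis points along the arm, outwards
- fork_tool: forked spring tool, 190 mm long, 0.12 kg, lying on the desk: wooden handle 86 long x 16 wide x 18 mm high, 8 mm steel shank, flat two-pronged fork. Origin: centre of the handle's underside; x to the fork, z up; centre line 9 mm above the underside, balance point 25 mm ahead of the origin. Prongs 6 mm thick, 24 mm long, 18 mm apart (gap)
- fork_crotch (a point): bottom of the gap between the prongs, on the tool's centre line, 123 mm ahead of the tool's origin; axes as the tool's
- cover: aluminium cover plate 104 (x) x 124 (y) x 5 mm, about 0.22 kg, with a hinge eye (13 mm hole, 10 mm wide) on an arm at its near edge and a black bow handle on top; origin: centre of its underside, z up. It rests on the unit; while the bar passes through its eye it can only swing about the bar, not come off
- cover_handle (a point): middle of the cover's handle bar, which runs along the cover's y axis: 80 mm long, 10 mm wide, 10 mm high, its middle 31 mm above the cover's underside and 26 mm above the plate
- bench_mat: black rubber mat 150 (x) x 170 (y) x 3 mm, fixed on the desk; origin: centre of its underside
- tape_electrical: roll of black tape lying flat, 62 mm across, 19 mm high; bystander
- marker_pen: white and red marker pen, 135 mm long; bystander
- multimeter: grey hand multimeter lying on its back, 138 x 68 x 41 mm; bystander
- solder_spool: spool of solder wire standing on its flange, 58 mm across, 36 mm high; bystander
- conn_plug_5: circular cable plug standing on its face, 75 mm high; bystander

How it is judged:
On the way, in this order (a step that is already met when the one before it is completed fails the run):
1. the bar is drawn back with the forked tool (value of joint bar_slide above 0.018 m and contact force between fork_tool and spring_bar above 1 N), for 0.05 s.
2. the arm is turned down and rests in the notch (value of joint bar_turn above 0.7 rad and value of joint bar_slide between 0.0175 and 0.0225 m), for 0.2 s.
At the end, for the whole second after the job is handed in: The bar stays drawn with its arm in the notch (slide 17.5 to 22.5 mm, turn over 0.7 rad); the cover lies flat, handle up and at rest on the mat, its centre within 45 mm of the mat's centre along each side; the tool lies at rest on the desk (underside under 20 mm, fork under 30 mm high) (all of step 2 and x of cover in the frame of bench_mat between -0.045 and 0.045 m and y of cover in the frame of bench_mat between -0.045 and 0.045 m and height (world z) of cover below 0.012 m and angle between cover's own z axis and vertical below 0.1 rad and linear speed of each of cover, fork_tool below 0.02 m/s and height (world z) of fork_crotch below 0.03 m and height (world z) of fork_tool below 0.02 m); the robot touches nothing.
It fails at once if another thing on the desk is moved by more than 30 mm (distance of any of tape_electrical, marker_pen, multimeter, solder_spool, conn_plug_5 from where it was at the start of the episode above 0.03 m).
It fails at once if the cover is dropped or thrown (linear speed of cover above 0.9 m/s).
It also fails if it takes over 66 s, if anything falls off the work surface, if the arm or the gripper's body presses on something with over 40 N, if the wrist force passes 120 N, or if a joint passes its speed limit or range.

## Working session

There is one attempt and no reset: what is moved stays moved. The work goes in short steps, Python scripts to look and compute and a tool call to move; the robot and the scene stay as the last step left them, time stands still between calls to the robot, and variables do not carry over. Pictures are saved under pics/ and viewed, at most 10 in all, crops included, and the job is handed in when it is done.

Besides the shell and the picture viewer there is one more tool, called as name([rows], argument=value, ...), one row to a line, values as JSON. arm_command: Moves the arm, as the interface text tells. Its arguments: {"type":"object","properties":{"rows":{"type":"array"},"newtons":{"type":"number"}},"required":["rows"]}

```bash
ls; mkdir -p pics; python3 - <<'E'
from station import get_obs, cams, job, bot
import cv2
o=get_obs();print(o, bot.grip_point_offset)
for n in("scene","side","wrist"):
    p=cams.camera_params(n);print(n,p["K"].tolist(),p["extrinsics"].round(4).tolist())
    cv2.imwrite(f"pics/{n}0.png",cams.read_camera(n)[:,:,::-1])
E
```

```text
pics
{'t': 0.0, 'q': array([-1.38309508,  0.47777451,  0.0223387 ,  1.55648467, -0.01150314,
        1.10931582, -0.08308394]), 'joint_vel': array([ 3.25514442e-05,  8.69609009e-04, -4.58732285e-04, -9.77867210e-04,
       -6.92330507e-04, -5.84298471e-04, -1.14696808e-03]), 'joint_torque': array([-1.09854800e-04, -5.96442819e+01,  1.60793625e+00, -2.81203938e+01,
        1.24320877e-02,  9.09651106e-03,  1.91646950e-05]), 'eef_pos': array([0.19660244, 0.64509163, 0.23032885]), 'tool_rot': array([-6.97771819e-05,  1.47343722e-01,  9.89084915e-01, -9.24477553e-04]), 'contact_force': array([-2.25540135e-01,  2.59829747e-05, -5.93711837e-03]), 'torque': array([-0.00893054, -0.0144988 ,  0.02465927]), 'grasp_force': 0.0, 'gripper_width': 1.0000331557071092} 0.0187
scene [[470.90821439537564, 0.0, 317.6052574093623], [0.0, 470.90821439537564, 194.45717999446467], [0.0, 0.0, 1.0]] [[0.8531, -0.3648, 0.373, -0.0638], [-0.5215, -0.6169, 0.5895, -0.8168], [0.0151, -0.6974, -0.7165, 1.1926], [0.0, 0.0, 0.0, 1.0]]
side [[512.6285612907146, 0.0, 321.69246920917624], [0.0, 512.6285612907146, 196.6984665502617], [0.0, 0.0, 1.0]] [[0.999, 0.0349, -0.028, 0.5657], [0.0391, -0.3758, 0.9259, -1.3359], [0.0218, -0.926, -0.3768, 0.6814], [0.0, 0.0, 0.0, 1.0]]
wrist [[309.70691628693146, 0.0, 320.82079953865724], [0.0, 309.70691628693146, 189.5693590243994], [0.0, 0.0, 1.0]] [[0.2922, 0.9082, 0.2997, 0.1209], [0.9563, -0.277, -0.093, 0.6678], [-0.0015, 0.3138, -0.9495, 0.3717], [0.0, 0.0, 0.0, 1.0]]
```

View pics/scene0.png

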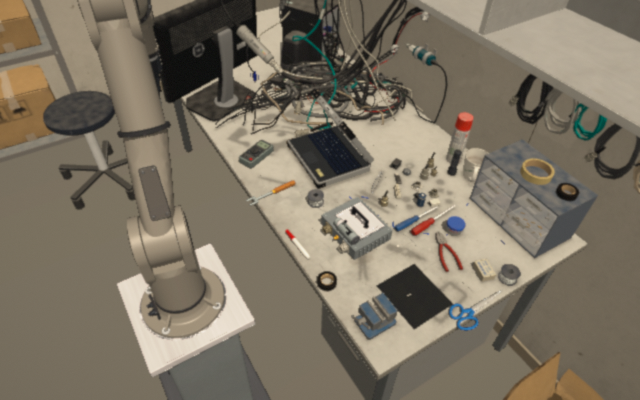

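View pics/side0.png

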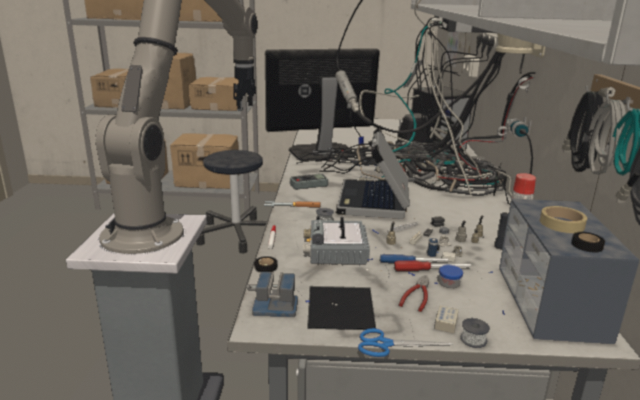

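The scene view shows the radio at about (357,225), the orange-handled fork tool at (272,191), the mat at (414,294) and the pen, tape and multimeter round them. The side view shows the same things, with the arm's ball at (342,220).

```bash
python3 - <<'E'
import cv2,numpy as np
a=cv2.imread("pics/scene0.png")[172:262,240:400]; b=cv2.imread("pics/side0.png")[190:270,255:385]
a=cv2.resize(a,(640,360),interpolation=2); b=cv2.resize(b,(390,240),interpolation=2)
b=cv2.resize(cv2.imread("pics/side0.png")[195:270,255:385],None,fx=4.9,fy=3.2*1.0,interpolation=2)[:, :640]
cv2.imwrite("pics/c1.png",np.vstack([a,b[:240]]))
E
cat > h.py <<'E'
import numpy as np,cv2
from station import get_obs,cams
def ray(n,u,v,P=None):
    P=P or cams.camera_params(n);K=P["K"];E=P["extrinsics"]
    x=(u-K[0,2])/K[0,0];y=(v-K[1,2])/K[1,1]
    if n=="wrist":
        r=np.hypot(x,y);s=np.sinc(r/np.pi);d=np.array([x*s,y*s,np.cos(r)])
    else:d=np.array([x,y,1.])
    d=E[:3,:3]@d;return E[:3,3],d/np.linalg.norm(d)
def plane(n,u,v,z,P=None):
    c,d=ray(n,u,v,P);return c+d*(z-c[2])/d[2]
def proj(n,X,P=None):
    P=P or cams.camera_params(n);K=P["K"];E=P["extrinsics"]
    p=E[:3,:3].T@(np.asarray(X)-E[:3,3])
    if n=="wrist":
        h=np.hypot(p[0],p[1]);t=np.arctan2(h,p[2]);q=p[:2]/max(h,1e-9)*t
    else:q=p[:2]/p[2]
    return q*K[0,0]+K[:2,2]
def meet(rays):
    A=np.zeros((3,3));b=np.zeros(3)
    for c,d in rays:
        M=np.eye(3)-np.outer(d,d);A+=M;b+=M@c
    return np.linalg.solve(A,b)
E
python3 - <<'E'
from h import *
for n,u,v,z in [("scene",294,183,.01),("scene",250,203,.01),("scene",275,190,.01),("scene",414,294,.003),("scene",357,225,.05),("scene",351,211,.09),("side",341,307,.003),("side",295,205,.01),("side",342,220,.09)]: print(n,u,v,plane(n,u,v,z).round(3))
E
```

```text
scene 294 183 [0.509 0.248 0.01 ]
scene 250 203 [0.331 0.239 0.01 ]
scene 275 190 [0.434 0.252 0.01 ]
scene 414 294 [ 0.586 -0.33   0.003]
scene 357 225 [ 0.568 -0.057  0.05 ]
scene 351 211 [ 0.563 -0.026  0.09 ]
side 341 307 [ 0.586 -0.338  0.003]
side 295 205 [0.43  0.232 0.01 ]
side 342 220 [ 0.584 -0.048  0.09 ]Traceback (most recent call last):
  File "<stdin>", line 5, in <module>
    return _nx.concatenate(arrs, 0, dtype=dtype, casting=casting)
           ~~~~~~~~~~~~~~~^^^^^^^^^^^^^^^^^^^^^^^^^^^^^^^^^^^^^^^
ValueError: all the input array dimensions except for the concatenation axis must match exactly, but along dimension 1, the array at index 0 has size 640 and the array at index 1 has size 637
```

arm_command([
  [[85,0.48,-0.82,0,0.5],[85,0.48,-0.82,0,0.5],[85,0.48,-0.82,0,0.5],[85,0.48,-0.82,0,0.5],[85,0.48,-0.82,0,0.5],[85,0.48,-0.82,0,0.5],[85,0.48,-0.82,0,0.5],[85,0.48,-0.82,0,0.5],[85,0,0,0,0],[85,0,0,0,0]],
])

```text
t: 1.4
eef_pos: [0.4269, 0.2524, 0.2312]
tool_rot: [-0.0, -0.012, 1.0, 0.0]
contact_force: [-0.3, 0.5, -0.2]
gripper_width: 1.0
grasp_force: 0.0
```

```bash
cat >> h.py <<'E'
def shot(n,f):
    P=cams.camera_params(n);I=cams.read_camera(n)[:,:,::-1].copy();cv2.imwrite(f"pics/{f}.png",I);np.save(f"pics/{f}.npy",P,allow_pickle=True);return I,P
def load(f): return cv2.imread(f"pics/{f}.png"),np.load(f"pics/{f}.npy",allow_pickle=True).item()
E
python3 - <<'E'
from h import *
o=get_obs();print(o["t"],o["eef_pos"],o["tool_rot"],o["q"])
I,P=shot("wrist","w1")
I=cv2.imread("pics/w1.png");cv2.imwrite("pics/w1b.png",cv2.resize(I,(800,500),interpolation=cv2.INTER_CUBIC))
E
```

```text
1.4 [0.42687065 0.25244043 0.2312319 ] [-1.89917342e-04 -1.18929952e-02  9.99929247e-01  1.46364336e-04] [-0.78883622  0.17976125  0.14656526  1.98269414 -0.03197074  0.98139343
  0.96776222]
```

View pics/w1b.png

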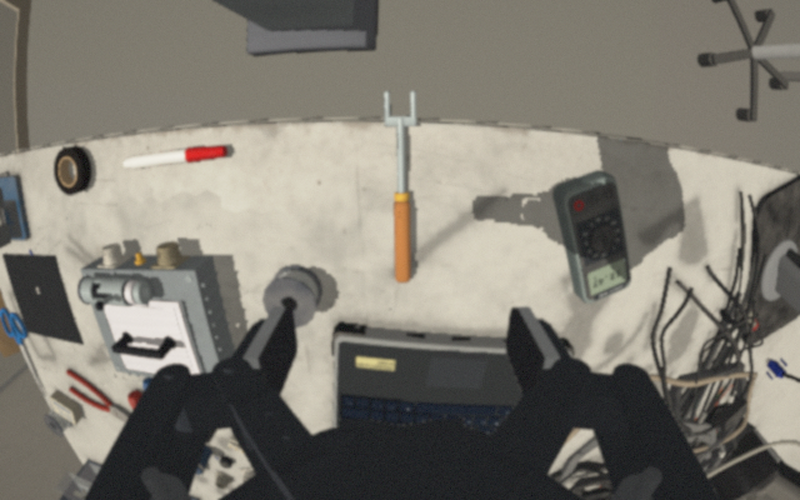

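The wrist picture (up = -x, left = -y) shows the handle from (401,195) to (402,281), with the fork just over the desk edge at (400,105). The solder spool is at (292,290), the multimeter at (592,235), and the radio at the left with its barrel at (115,290).

```bash
python3 - <<'E'
from h import *
I,P=load("w1")
h=cv2.cvtColor(I,cv2.COLOR_BGR2HSV)
m=cv2.inRange(h,(5,110,100),(30,255,255));m[:, :280]=0;m[:,360:]=0
n,l,s,c=cv2.connectedComponentsWithStats(m);k=1+s[1:,4].argmax();print(s[k])
ys,xs=np.where(l==k)
pt=np.array([plane("wrist",x,y,.018,P)[:2] for x,y in zip(xs,ys)])
r=cv2.minAreaRect((pt*1000).astype(np.float32));print(r)
# spool & multimeter & laptop edges
for n,u,v,z in [("fork crotch",400,122,.009),("prongL",386,93,.009),("prongR",414,93,.009),("hback",402,281,.018),("hfront",401,195,.018),("spool",292,292,.036),("spool r",322,285,.036),("laptop TL",337,327,.03),("mm l",557,190,.04),("mm bl",578,295,.04)]:
    print(n,plane("wrist",u/1.25,v/1.25,z,P).round(3))
E
```

```text
[316 154  12  72 824]
((466.3113098144531, 252.90406799316406), (90.62397003173828, 13.687634468078613), 1.6832542419433594)
fork crotch [0.356 0.249 0.009]
prongL [0.329 0.235 0.009]
prongR [0.328 0.261 0.009]
hback [0.511 0.254 0.018]
hfront [0.423 0.251 0.018]
spool [0.519 0.145 0.036]
spool r [0.51  0.176 0.036]
laptop TL [0.561 0.188 0.03 ]
mm l [0.409 0.395 0.04 ]
mm bl [0.517 0.437 0.04 ]
```

arm_command([
  [[60,0.09,0,-0.63,0],[60,0.09,0,-0.63,0],[60,0.09,0,-0.63,0],[60,0.09,0,-0.63,0],[60,0.09,0,-0.63,0],[60,0.09,0,-0.63,0],[60,0,0,0,0],[0,0,0,0,0],[0,0,0,0,0],[0,0,0,0,0]],
], newtons=80)

```text
t: 2.7
eef_pos: [0.4602, 0.253, 0.0064]
tool_rot: [0.001, -0.012, 1.0, 0.001]
contact_force: [-2.0, 0.2, 8.9]
gripper_width: 0.161
grasp_force: 78.6
```

arm_command([
  [[0,0,0,0,0],[0,0,0,0,0],[0,0,0,0.3,0],[0,0,0,0.5,0],[0,0,0,0.5,0],[0,0,0,0.5,0],[0,0,0,0.5,0],[0,0,0,0.5,0],[0,0,0,0,0],[0,0,0,0,0]],
])

```text
t: 3.95
eef_pos: [0.459, 0.2518, 0.1725]
tool_rot: [-0.0, -0.012, 1.0, 0.0]
contact_force: [-0.7, -0.4, -2.0]
gripper_width: 0.162
grasp_force: 78.6
```

```bash
python3 - <<'E'
from h import *
o=get_obs();print(o["t"],o["eef_pos"],o["tool_rot"],o["contact_force"],o["gripper_width"],o["grasp_force"])
I,P=shot("wrist","w2")
cv2.imwrite("pics/w2b.png",cv2.resize(I,(800,500),interpolation=cv2.INTER_CUBIC))
E
```

```text
3.95 [0.45902761 0.251816   0.17252259] [-1.34617261e-04 -1.21049186e-02  9.99926724e-01  1.61088650e-05] [-0.71069586 -0.35159305 -2.01176888] 0.16203781389525843 78.62437605857849
```

View pics/w2b.png

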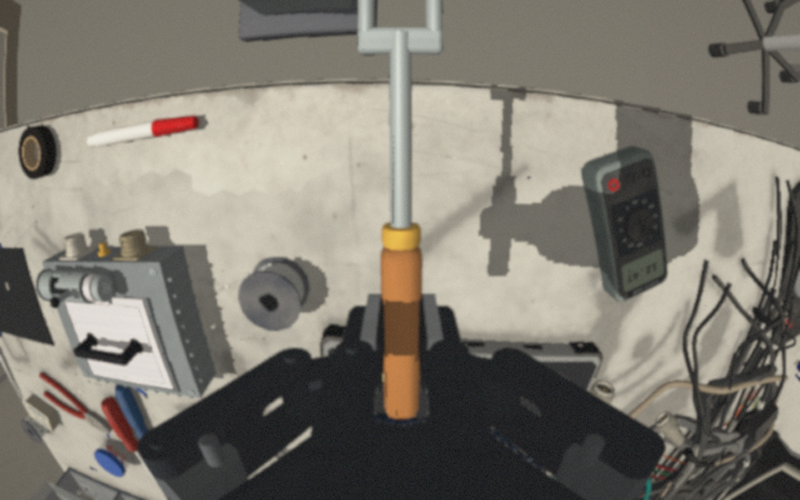

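The tool is held straight, with its crotch at (401,30). The radio is at the lower left: handle bar from (85,350) to (140,355), cover corners at (146,297) and (174,388), barrel from (42,287) to (112,287).

```bash
python3 - <<'E'
from h import *
I,P=load("w2")
for n,u,v,z in [("crotch",401,30,.175),("pl",367,30,.175),("pr",432,30,.175),("shank/ferrule",401,225,.175),("hback",402,415,.184),("handle1",85,350,.084),("handle2",140,355,.084),("cov1",146,297,.053),("cov2",174,388,.053),("bar",42,287,.07),("bar2",112,287,.07),("unit near+y",165,262,.048),("unit far+y",213,385,.048)]:
    print(n,plane("wrist",u/1.25,v/1.25,z,P).round(3))
cv2.imwrite("pics/w2r.png",cv2.resize(I[175:325,15:215],(800,600),interpolation=cv2.INTER_CUBIC))
E
```

```text
crotch [0.349 0.248 0.175]
pl [0.35  0.236 0.175]
pr [0.349 0.259 0.175]
shank/ferrule [0.421 0.25  0.175]
hback [0.508 0.252 0.184]
handle1 [ 0.579 -0.056  0.084]
handle2 [0.571 0.023 0.084]
cov1 [0.528 0.024 0.053]
cov2 [0.632 0.025 0.053]
bar [ 0.523 -0.116  0.07 ]
bar2 [ 0.512 -0.001  0.07 ]
unit near+y [0.495 0.051 0.048]
unit far+y [0.624 0.071 0.048]
```

View pics/w2r.png

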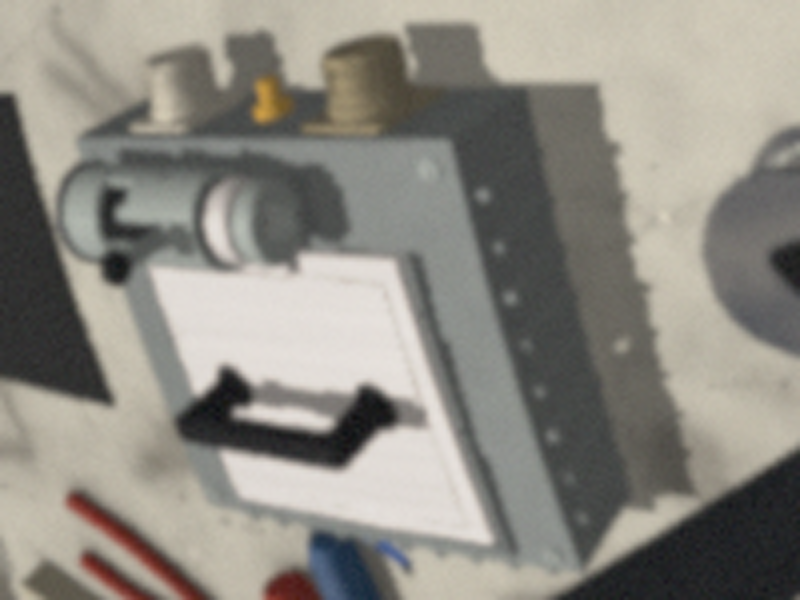

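The crop (4x) shows the J slot at (115,210), the arm's black ball at (117,265), the white cover, its handle bar from (185,430) to (345,458), and the case top corners (85,143), (455,143), (580,565), (215,505).

```bash
python3 - <<'E'
from h import *
I,P=load("w2")
C={}
for n,u,v,z in [("nn",85,143,.048),("np",455,143,.048),("fp",580,565,.048),("fn",215,505,.048),("ball",117,265,.104),("h1",188,430,.084),("h2",340,455,.084),("cov1",150,265,.053),("cov2",408,255,.053),("cov3",493,545,.053),("cov4",230,495,.053)]:
    C[n]=plane("wrist",15+u/4,175+v/4,z,P);print(n,C[n].round(3))
for a,b in(("nn","np"),("fn","fp"),("h1","h2")):
    d=C[b]-C[a];print(a,b,np.linalg.norm(d),np.degrees(np.arctan2(-d[0],d[1])))
for a,b in(("np","fp"),("nn","fn")):
    d=C[b]-C[a];print(a,b,np.linalg.norm(d),np.degrees(np.arctan2(d[1],d[0])))
print(sum(C[k] for k in("nn","np","fp","fn"))/4, sum(C[k] for k in("cov1","cov2","cov3","cov4"))/4)
# ball in scene & side predicted
for n in("scene","side"): print(n,proj(n,C["ball"]))
E
```

```text
nn [ 0.506 -0.128  0.048]
np [0.496 0.046 0.048]
fp [0.641 0.052 0.048]
fn [ 0.653 -0.124  0.048]
ball [ 0.516 -0.05   0.104]
h1 [ 0.586 -0.071  0.084]
h2 [0.581 0.    0.084]
cov1 [ 0.546 -0.102  0.053]
cov2 [0.529 0.023 0.053]
cov3 [0.634 0.022 0.053]
cov4 [ 0.64  -0.104  0.053]
nn np 0.17434081272838745 3.2767004782585176
fn fp 0.17547607216592925 3.951068141138247
h1 h2 0.07151230079998759 3.7502734263884556
np fp 0.144783274727371 2.258898179485256
nn fn 0.14687221001934375 1.8351444535677823
[ 0.57410381 -0.03860824  0.048     ] [ 0.58754664 -0.04004998  0.053     ]
scene [342.99049029 218.82441824]
side [317.17679183 214.78957626]
```

arm_command([
  [[0,0,0,-0.7,0],[0,0,0,-0.7,0],[0,0,0,-0.6,0],[0,0,0,-0.5,0],[0,0,0,-0.27,0],[0,0,0,0,0],[60,0,0,0,0],[60,0,0,0,0],[60,0,0,0.5,0],[60,0,0,0.7,0]],
])

```text
t: 5.25
eef_pos: [0.4588, 0.2516, 0.0785]
tool_rot: [-0.001, -0.012, 1.0, -0.001]
contact_force: [-0.3, 0.7, -0.7]
gripper_width: 0.696
grasp_force: 0.0
```

arm_command([
  [[60,0.04,-0.6,0.6,-1],[60,0.04,-0.6,0.6,-1],[60,0.04,-0.6,0.3,-1],[60,0.04,-0.6,0,-1],[60,0.04,-0.6,0,-1],[60,0.04,-0.6,0,-1],[60,0,0,0,-1],[60,0,0,0,-1],[60,0,0,0,-1],[60,0,0,0,-1]],
])

```text
t: 6.5
eef_pos: [0.4739, 0.0361, 0.1686]
tool_rot: [0.0, 0.38, 0.925, 0.0]
contact_force: [0.2, -0.5, 0.5]
gripper_width: 0.705
grasp_force: 0.0
```

arm_command([
  [[60,0,0,0,-1],[60,0,0,0,-1],[60,0,0,0,-1],[60,0,0,0,-1],[60,0,0,0,-1],[60,0,0,0,-1],[60,0,0,0,-1],[60,0,0,0,-1],[60,0,0,0,-1],[60,0,0,0,-0.6]],
])

```text
t: 7.75
eef_pos: [0.4739, 0.0362, 0.1685]
tool_rot: [-0.0, 0.698, 0.716, 0.0]
contact_force: [-0.1, -0.1, 0.2]
gripper_width: 0.703
grasp_force: 0.0
```

```bash
python3 - <<'E'
from h import *
o=get_obs();print(o["t"],o["eef_pos"],o["tool_rot"],o["q"],o["gripper_width"])
I,P=shot("wrist","w3")
cv2.imwrite("pics/w3b.png",cv2.resize(I,(800,500),interpolation=cv2.INTER_CUBIC))
E
```

```text
7.75 [0.47386041 0.03616202 0.16854764] [-3.01023973e-05  6.98198092e-01  7.15904560e-01  2.89158725e-04] [-0.68264064  0.24810771  0.55546493  2.11289885 -0.17790614  0.82419803
  0.0054873 ] 0.7030233650086926
```

View pics/w3b.png

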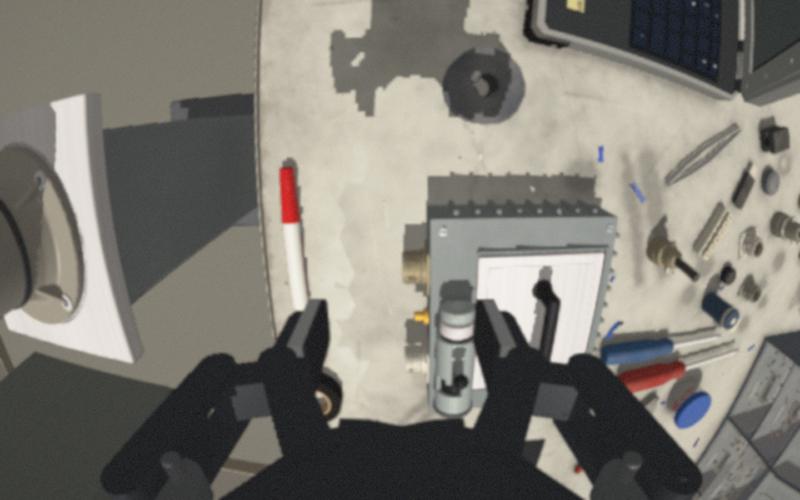

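The view (up = +y, right = +x) shows the case's +y corners at (429,211) and (616,214), the barrel down x≈455, the arm's ball near (461,382), the handle near (548,325), and the pen and tape left of the case.

```bash
python3 - <<'E'
from h import *
I,P=load("w3")
C={}
for n,u,v,z in [("np",429,211,.048),("fp",616,214,.048),("nn",430,412,.048),("ball",461,382,.104),("barA",458,300,.082),("barB",452,405,.082),("cov2",478,252,.053),("cov3",606,252,.053),("h2",543,288,.084)]:
    C[n]=plane("wrist",u/1.25,v/1.25,z,P);print(n,C[n].round(4))
d=C["fp"]-C["np"];print(np.degrees(np.arctan2(d[1],d[0])),np.linalg.norm(d))
cv2.imwrite("pics/w3r.png",cv2.resize(I[215:335,320:480],(800,600),interpolation=cv2.INTER_CUBIC))
E
```

```text
np [0.4944 0.0488 0.048 ]
fp [0.6426 0.0521 0.048 ]
nn [ 0.5059 -0.1383  0.048 ]
ball [ 0.5183 -0.0554  0.104 ]
barA [ 0.5141 -0.0028  0.082 ]
barB [ 0.5185 -0.0978  0.082 ]
cov2 [0.5308 0.0209 0.053 ]
cov3 [0.6363 0.0223 0.053 ]
h2 [0.5722 0.007  0.084 ]
1.2792603755061878 0.14815197190100873
```

View pics/w3r.png

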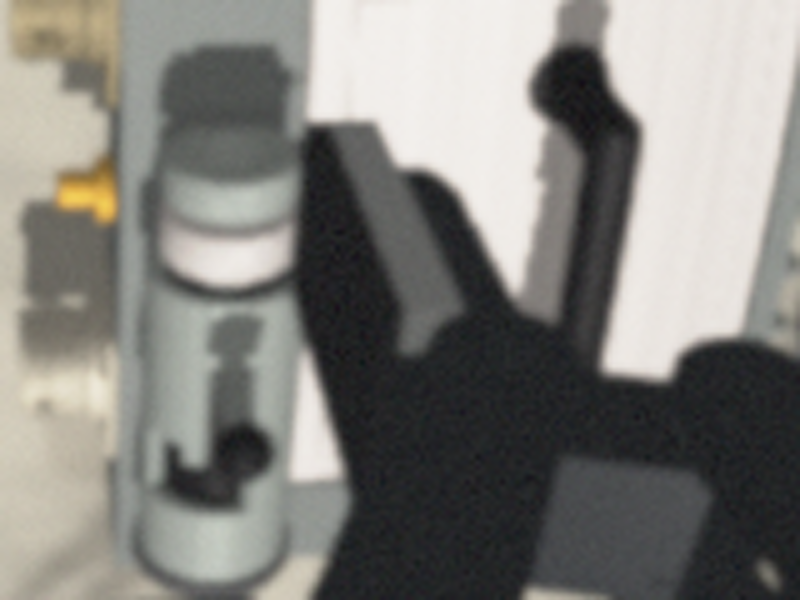

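arm_command([
  [[60,-0.04,0.6,0,-1],[60,-0.04,0.6,0,-1],[60,-0.04,0.6,0,-1],[60,-0.04,0.6,0,-1],[60,-0.04,0.6,0,-1],[60,-0.05,0.59,0,-1],[60,0,0,0,-1],[60,0,0,0,-1],[60,0,0,0,-1],[60,0,0,0,-1]],
])

```text
t: 9.05
eef_pos: [0.4588, 0.2516, 0.1685]
tool_rot: [-0.0, 0.922, 0.388, 0.0]
contact_force: [-0.0, 0.3, 0.6]
gripper_width: 0.702
grasp_force: 0.0
```

arm_command([
  [[60,0,0,0,-1],[60,0,0,0,-1],[60,0,0,0,-1],[60,0,0,0,-1],[60,0,0,-0.3,-1],[60,0,0,-0.3,-1],[60,0,0,-0.3,-1],[60,0,0,-0.3,-1],[60,0,0,-0.3,-1],[60,0,0,-0.3,-0.67]],
])

```text
t: 10.3
eef_pos: [0.4589, 0.2518, 0.0599]
tool_rot: [-0.0, 1.0, 0.012, 0.0]
contact_force: [-0.6, 0.2, 0.7]
gripper_width: 0.699
grasp_force: 0.0
```

arm_command([
  [[60,0,0,-0.4,0],[60,0,0,-0.3,0],[60,0,0,-0.2,0],[60,0,0,0,0],[0,0,0,0,0],[0,0,0,0,0],[0,0,0,0,0],[0,0,0,0,0],[0,0,0,0.3,0],[0,0,0,0.4,0]],
])

```text
t: 11.55
eef_pos: [0.4587, 0.2512, 0.0493]
tool_rot: [0.0, 1.0, 0.012, -0.0]
contact_force: [1.2, -0.3, -2.3]
gripper_width: 0.158
grasp_force: 78.5
```

```bash
python3 - <<'E'
from h import *
o=get_obs();print(o["t"],o["eef_pos"],o["tool_rot"],o["q"],o["gripper_width"])
E
```

```text
11.55 [0.4586935  0.25123834 0.04933863] [ 2.76139212e-04  9.99927812e-01  1.20088935e-02 -2.82867499e-04] [-1.13494231  0.58528991  0.6690507   2.08952582 -0.59159309  0.66124832
 -1.61113864] 0.15834302022811475
```

arm_command([
  [[0,0,0,0.6,1],[0,0,0,0.6,1],[0,0,0,0.6,1],[0,0.05,-0.1,0,1],[0,0.05,-0.1,0,1],[0,0.05,-0.1,0,1],[0,0.05,-0.15,0,1],[0,0.05,-0.15,0,1],[0,0.05,-0.15,0,1],[0,0.05,-0.15,0,1]],
])

```text
t: 12.8
eef_pos: [0.4799, 0.1968, 0.1572]
tool_rot: [0.0, 0.916, 0.401, 0.0]
contact_force: [0.1, 0.2, -1.4]
gripper_width: 0.157
grasp_force: 78.5
```

arm_command([
  [[0,0.05,-0.15,0,1],[0,0.05,-0.15,0,1],[0,0.05,-0.15,0,1],[0,0.05,-0.15,0,1],[0,0.05,-0.15,0,1],[0,0.05,-0.15,0,1],[0,0.05,-0.15,0,1],[0,0.05,-0.15,0,1],[0,0.05,-0.15,0,1],[0,0.07,-0.25,0,0.75]],
])

```text
t: 14.05
eef_pos: [0.511, 0.1012, 0.1572]
tool_rot: [0.0, 0.694, 0.72, 0.0]
contact_force: [0.2, -0.5, -1.2]
gripper_width: 0.156
grasp_force: 78.5
```

```bash
python3 - <<'E'
from h import *
o=get_obs();print(o["t"],o["eef_pos"],o["tool_rot"],o["q"],o["gripper_width"])
a,_=shot("scene","s4");b,_=shot("side","d4");c,_=shot("wrist","w4")
a=cv2.resize(a[165:265,275:425],(480,320),interpolation=2);b=cv2.resize(b[170:270,255:355],(320,320),interpolation=2)
c=cv2.resize(c,(448,280));d=np.zeros((280,800,3),np.uint8);d[:,:448]=c
cv2.imwrite("pics/m4.png",np.vstack([np.hstack([a,b]),d]))
E
```

```text
14.05 [0.51103474 0.10115509 0.15717276] [1.88372956e-04 6.94311055e-01 7.19675003e-01 1.15911039e-04] [-0.70121075  0.33719038  0.47185957  2.01949518 -0.20503068  0.8295753
 -0.07710719] 0.15641578994785685
```

View pics/m4.png

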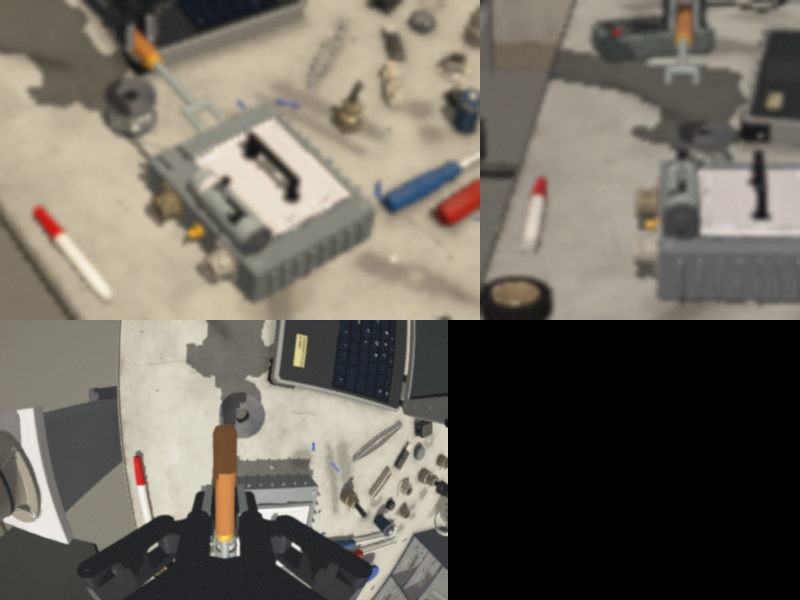

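The mosaic shows the fork held level, pointing -y towards the barrel. In the side crop the prong tips are at (668,82) and (698,82) and the arm's ball is at (683,153), so the two line up. I have two pictures left.

```bash
python3 - <<'E'
from h import *
for u,v,z in [(668,82,.16),(698,82,.16),(683,72,.16),(683,153,.104),(683,162,.09)]:
    print(plane("side",255+(u-480)/3.2,170+v/3.2,z).round(4))
f=lambda X:(proj("side",X)-[255,170])*3.2+[480,0]
g=lambda X:(proj("scene",X)-[275,165])*3.2
for X in [(.518,-.054,.104),(.518,-.054,.09),(.5158,-.010,.16),(.5148,.014,.16)]: print(X,f(X).round(1),g(X).round(1))
E
```

```text
[ 0.5052 -0.0489  0.16  ]
[ 0.5305 -0.0466  0.16  ]
[ 0.5168 -0.0248  0.16  ]
[ 0.5199 -0.0698  0.104 ]
[ 0.5196 -0.0577  0.09  ]
(0.518, -0.054, 0.104) [681.6 145.3] [222.  173.9]
(0.518, -0.054, 0.09) [681.3 160.1] [221.1 183.5]
(0.5158, -0.01, 0.16) [682.6  65.7] [197.6 105.9]
(0.5148, 0.014, 0.16) [682.7  55.7] [183.1  90.7]
```

```bash
python3 - <<'E'
from h import *
s,_=load("s4");d,_=load("d4");w,_=load("w4");w3,_=load("w3")
def c(I,x,y,W,H,f): 
    r=cv2.resize(I[y:y+H,x:x+W],(W*f,H*f),interpolation=cv2.INTER_CUBIC);return r
A=c(s,312,170,50,40,8);B=c(d,295,170,50,40,8)   # 400x320
C=c(w,285,145,100,70,4);D=c(d,295,200,50,35,8)
cv2.imwrite("pics/m5.png",np.vstack([np.hstack([A,B]),np.hstack([C,D])]))
E
```

```text
(no output)
```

View pics/m5.png

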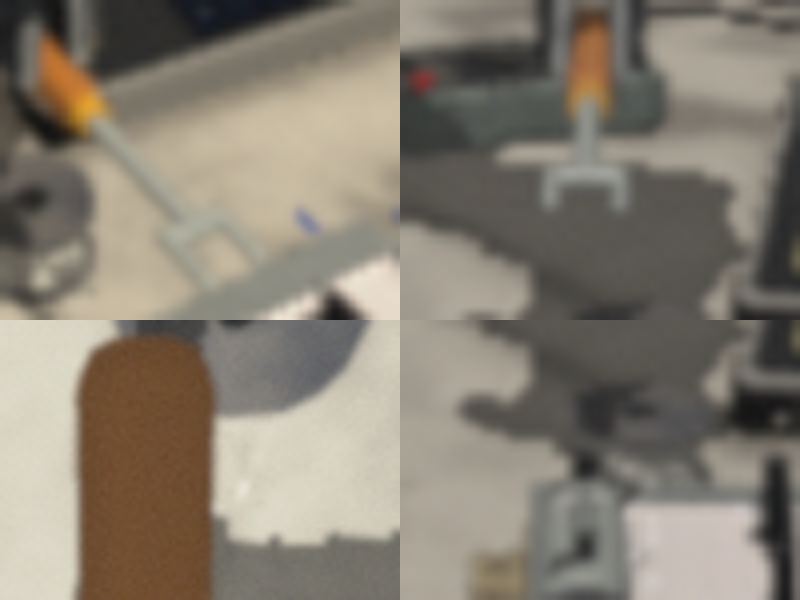

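Top row (8x): the scene crop shows the ferrule at (98,108), the crotch at (200,232) and the prong tips at (210,285) and (262,258). The side crop shows the ferrule at (588,105), the crotch at (585,183) and the tips at (553,207) and (620,207). The ball in the side view is at (583,465).

```bash
python3 - <<'E'
from h import *
S=lambda u,v:ray("scene",312+u/8,170+v/8)
D=lambda u,v:ray("side",295+u/8,170+v/8)
def rp(n,r):
    X=meet(r);print(n,X.round(4),[round(float(np.linalg.norm(np.cross(X-c,d))),4) for c,d in r]);return X
a=rp("ferrule",[S(98,108),D(188,105)]);b=rp("crotch",[S(200,232),D(185,183)]);t=rp("tips",[S(236,271),D(186.5,207)])
for p,q in((a,b),(a,t)): print((q-p).round(4),np.linalg.norm(q-p))
_,P2=load("w2");_,P3=load("w3")
rb=[ray("wrist",44.2,241.2,P2),ray("wrist",368.6,305,P3),ray("side",295+183/8,200+145/8)]
rp("ball",rb);rp("ball w",rb[:2]);rp("ball w3,side",rb[1:])
E
```

```text
ferrule [0.5153 0.0636 0.1565] [0.003, 0.003]
crotch [ 0.5164 -0.0098  0.1538] [0.0013, 0.0013]
tips [ 0.5175 -0.0335  0.154 ] [0.0007, 0.0007]
[ 0.001  -0.0734 -0.0026] 0.07349337130204069
[ 0.0022 -0.0971 -0.0025] 0.0971759319130027
ball [ 0.5189 -0.059   0.0982] [0.0006, 0.0005, 0.0009]
ball w [ 0.5197 -0.0601  0.0972] [0.0003, 0.0003]
ball w3,side [ 0.5186 -0.0594  0.0984] [0.0006, 0.0006]
```

arm_command([
  [[0,0,0,-0.3,0],[0,0,0,-0.3,0],[0,0,0,-0.3,0],[0,0,0,-0.2,0],[0,0.01,-0.2,0,0],[0,0.01,-0.2,0,0],[0,0.01,-0.2,0,0],[0,0.01,-0.1,0,0],[0,0,0,0,0],[0,0,0,0,0]],
])

```text
t: 15.45
eef_pos: [0.5136, 0.0598, 0.0904]
tool_rot: [-0.0, 0.695, 0.719, 0.0]
contact_force: [-0.1, 0.9, -1.0]
gripper_width: 0.158
grasp_force: 78.5
```

```bash
python3 - <<'E'
from h import *
o=get_obs();print(o["t"],o["eef_pos"],o["contact_force"])
a,_=shot("scene","s6");b,_=shot("side","d6")
E
```

```text
15.45 [0.51360627 0.05976391 0.09035855] [-0.14755898  0.85455058 -0.95734234]
```

arm_command([
  [[0,0,-0.08,0,0],[0,0,-0.08,0,0],[0,0,-0.08,0,0],[0,0,-0.08,0,0],[0,0,0,0,0],[0,0,0,0,0],[0,0,0,0,0],[0,0,0,0,0],[0,0,0,0,0],[0,0,0,0,0]],
])

```text
t: 16.8
eef_pos: [0.5136, 0.0409, 0.0903]
tool_rot: [-0.0, 0.695, 0.719, 0.0]
contact_force: [-0.0, 5.3, -2.1]
gripper_width: 0.164
grasp_force: 78.5
```

arm_command([
  [[0,0,-0.06,0,0],[0,0,-0.06,0,0],[0,0,-0.06,0,0],[0,0,-0.06,0,0],[0,0,0,0,0],[0,0,0,0,0],[0,0,0,0,0],[0,0,0,0,0],[0,0,0,0,0],[0,0,0,0,0]],
])

```text
t: 18.05
eef_pos: [0.5136, 0.0277, 0.0903]
tool_rot: [-0.001, 0.695, 0.719, 0.001]
contact_force: [0.7, 8.7, -1.2]
gripper_width: 0.159
grasp_force: 78.6
```

```bash
python3 - <<'E'
from h import *
o=get_obs();print(o["t"],o["eef_pos"],o["contact_force"])
a,_=shot("scene","s7");b,_=shot("side","d7")
# ball: dark blob, side, near expected
for y in(-.0595,-.0875): print(proj("side",(.519,y,.098)).round(1),proj("scene",(.519,y,.098)).round(1))
E
```

```text
18.05 [0.51357823 0.02771098 0.09034824] [ 0.65467195  8.71404684 -1.1742836 ]
[318.2 218.2] [345.5 221.7]
[317.8 222.6] [350.6 227.7]
```

arm_command([
  [[0,-0.06,-0.02,0,0],[0,-0.06,0,0,0],[0,-0.06,0,0,0],[0,-0.06,0,-0.01,0],[0,-0.06,0,-0.02,0],[0,-0.06,0,-0.025,0],[0,-0.05,0,-0.03,0],[0,-0.03,0,0,0],[0,0,0,0,0],[0,0,0,0,0]],
])

```text
t: 19.4
eef_pos: [0.49, 0.0266, 0.086]
tool_rot: [0.001, 0.694, 0.72, 0.002]
contact_force: [5.4, 8.3, -4.4]
gripper_width: 0.161
grasp_force: 78.6
```

```bash
python3 - <<'E'
from h import *
o=get_obs();print(o["t"],o["eef_pos"],o["contact_force"],o["torque"])
a,_=shot("scene","s8");b,_=shot("side","d8")
E
```

```text
19.4 [0.49000111 0.02658832 0.08598899] [ 5.37575227  8.31690534 -4.40104282] [ 2.05909998 -1.26195781  0.78207125]
```

```bash
python3 - <<'E'
from h import *
for f in("d4","d7","d8"):
    I,_=load(f);g=cv2.cvtColor(I,cv2.COLOR_BGR2GRAY)[212:240,295:332]
    m=(g<62).astype(np.uint8);n,l,s,c=cv2.connectedComponentsWithStats(m)
    print(f,[(s[i,4],(c[i]+[295,212]).round(1).tolist()) for i in range(1,n) if s[i,4]>3])
for th in(0,.3,.6,.9): 
    X=(.520-.033*np.sin(th),-.0875,.065+.033*np.cos(th));print(th,proj("side",X).round(1),proj("scene",X).round(1))
for f in("s4","s7","s8"):
    I,_=load(f);g=cv2.cvtColor(I,cv2.COLOR_BGR2GRAY)[214:240,325:356]
    m=(g<62).astype(np.uint8);n,l,s,c=cv2.connectedComponentsWithStats(m)
    print(f,[(s[i,4],(c[i]+[325,214]).round(1).tolist()) for i in range(1,n) if s[i,4]>3])
E
```

```text
d4 [(np.int32(7), [319.3, 212.4]), (np.int32(6), [317.8, 217.8])]
d7 [(np.int32(32), [325.8, 213.0])]
d8 [(np.int32(21), [320.9, 212.9]), (np.int32(6), [308.5, 226.0])]
0 [318.1 222.6] [350.9 227.5]
0.3 [314.5 222.9] [348.2 229.1]
0.6 [311.2 224.3] [345.7 231.2]
0.9 [308.5 226.4] [343.6 233.5]
s4 [(np.int32(6), [348.5, 232.0])]
s7 []
s8 []
```

arm_command([
  [[0,0,0.05,0,0],[0,0,0.05,0,0],[0,0,0.05,0,0],[0,0,0.05,0,0],[0,0,0,0,0],[0,0.06,0,0,0],[0,0.02,0,0,0],[0,0,0,0,0],[0,0,0,0,0],[0,0,0,0,0]],
])

```text
t: 20.75
eef_pos: [0.4918, 0.0375, 0.0851]
tool_rot: [-0.0, 0.695, 0.719, 0.0]
contact_force: [-0.2, 6.1, -2.9]
gripper_width: 0.156
grasp_force: 78.5
```

```bash
cat >> h.py <<'E'
def ball(f):
    I,_=shot("side",f);g=cv2.cvtColor(I,cv2.COLOR_BGR2GRAY)[216:240,295:332]
    m=(g<66).astype(np.uint8);n,l,s,c=cv2.connectedComponentsWithStats(m)
    print(f,[(s[i,4],(c[i]+[295,216]).round(1).tolist()) for i in range(1,n) if s[i,4]>3])
    X=lambda y:(.520-.033*np.sin(.9),y,.065+.033*np.cos(.9))
    print("notch",proj("side",X(-.0795)).round(1),"rest",proj("side",(.519,-.0595,.098)).round(1))
E
python3 - <<'E'
from h import *
o=get_obs();print(o["t"],o["eef_pos"],o["contact_force"]);ball("d9")
E
```

```text
20.75 [0.49181071 0.03751008 0.08505563] [-0.17634134  6.0641399  -2.91983881]
d9 [(np.int32(4), [308.5, 224.5]), (np.int32(4), [317.8, 227.2])]
notch [308.7 225.2] rest [318.2 218.2]
```

arm_command([
  [[0,0,0.03,0,0],[0,0,0.03,0,0],[0,0,0.03,0,0],[0,0,0.03,0,0],[0,0,0,0,0],[0,0,0,0,0],[0,0,0,0,0],[0,0,0,0,0],[0,0,0,0,0],[0,0,0,0,0]],
])

```text
t: 22.05
eef_pos: [0.4919, 0.0439, 0.0852]
tool_rot: [-0.0, 0.695, 0.719, -0.0]
contact_force: [-0.2, -1.0, -1.6]
gripper_width: 0.159
grasp_force: 78.8
```

```bash
python3 - <<'E'
from h import *
o=get_obs();print(o["t"],o["eef_pos"],o["contact_force"]);ball("d10")
E
```

```text
22.05 [0.49194241 0.04389512 0.08518266] [-0.16290816 -1.02796334 -1.6097446 ]
d10 [(np.int32(5), [308.4, 224.8]), (np.int32(5), [317.6, 227.2]), (np.int32(6), [321.3, 237.8])]
notch [308.7 225.2] rest [318.2 218.2]
```

arm_command([
  [[0,0,0.1,0,0],[0,-0.005,0.15,0,0],[0,-0.01,0.2,0,0],[0,-0.01,0.2,0,0],[0,-0.01,0.2,0,0],[0,0,0.3,0,0],[0,0,0.3,0.5,0],[0,0,0.3,0.5,0],[0,0,0.3,0.3,0],[0,0,0,0,0]],
])

```text
t: 23.35
eef_pos: [0.4905, 0.1696, 0.1643]
tool_rot: [0.0, 0.694, 0.72, 0.002]
contact_force: [1.1, -0.7, -2.0]
gripper_width: 0.158
grasp_force: 78.8
```

```bash
python3 - <<'E'
from h import *
o=get_obs();print(o["t"],o["eef_pos"],o["contact_force"],o["tool_rot"],o["q"][6]);ball("d11");shot("scene","s11")
E
```

```text
23.35 [0.49053317 0.1696242  0.16428429] [ 1.0961959  -0.70435269 -1.99761467] [2.05993888e-04 6.93942163e-01 7.20028806e-01 1.65832844e-03] -0.22318952008069143
d11 [(np.int32(4), [308.5, 224.5]), (np.int32(4), [321.2, 238.2])]
notch [308.7 225.2] rest [318.2 218.2]
```

```bash
python3 - <<'E'
from h import *
_,P=load("w1")
for u,v in((125,162),(230,152)): print(plane("wrist",u/1.25,v/1.25,.008,P).round(3))
for y in(.1,.3):
    print([plane("wrist",u/1.25,v/1.25,0,P).round(3).tolist() for u,v in((230,133),(400,122),(600,145))])
E
```

```text
[ 0.386 -0.062  0.008]
[0.382 0.079 0.008]
[[0.363, 0.076, 0.0], [0.356, 0.249, 0.0], [0.365, 0.458, 0.0]]
[[0.363, 0.076, 0.0], [0.356, 0.249, 0.0], [0.365, 0.458, 0.0]]
```

arm_command([
  [[0,-0.25,0.29,0,0],[0,-0.25,0.29,-0.2,0],[0,-0.25,0.29,-0.5,0],[0,-0.25,0.29,-0.6,0],[0,0,0,-0.6,0],[0,0,0,-0.4,0],[0,0,0,-0.2,0],[0,0,0,-0.1,0],[0,0,0,0,0],[0,0,0,0,0]],
])

```text
t: 24.7
eef_pos: [0.4304, 0.2365, 0.0077]
tool_rot: [0.0, 0.695, 0.719, 0.001]
contact_force: [0.8, 0.1, -1.1]
gripper_width: 0.159
grasp_force: 78.8
```

arm_command([
  [[45,0,0,0,0],[45,0,0,0,0],[45,0,0,0,0],[45,0,0,0.6,0],[45,0,0,0.9,0],[45,0,0,1,0],[45,0.43,-0.76,0,0],[45,0.43,-0.76,0,0],[45,0.43,-0.76,0,0],[45,0,0,0,0]],
])

```text
t: 25.95
eef_pos: [0.5089, 0.0951, 0.1576]
tool_rot: [0.001, 0.698, 0.716, 0.0]
contact_force: [-0.0, -0.4, -0.2]
gripper_width: 0.528
grasp_force: 0.0
```

```bash
python3 - <<'E'
from h import *
o=get_obs();print(o["t"],o["eef_pos"],o["tool_rot"],o["gripper_width"])
I,P=shot("wrist","w12")
c=proj("wrist",(.585,-.039,.084),P);print(c)
h=cv2.cvtColor(I,cv2.COLOR_BGR2HSV)
# white cover mask
m=cv2.inRange(h,(0,0,195),(179,45,255));n,l,s,cc=cv2.connectedComponentsWithStats(m)
for i in np.argsort(-s[1:,4])[:5]+1: print(s[i],cc[i].round(1))
# tool orange
m=cv2.inRange(h,(5,110,90),(30,255,255));n,l,s,cc=cv2.connectedComponentsWithStats(m)
for i in np.argsort(-s[1:,4])[:3]+1: print("or",s[i],cc[i].round(1),plane("wrist",*cc[i],.016,P).round(3))
cv2.imwrite("pics/w12b.png",np.vstack([cv2.resize(I,(800,500),interpolation=cv2.INTER_CUBIC)]))
E
```

```text
25.95 [0.50886171 0.09510121 0.15763155] [1.09988443e-03 6.97966233e-01 7.16129826e-01 2.74824931e-05] 0.5281869028204687
[394.81228472 331.47086431]
[  174     0   403   337 40759] [320.6 156.9]
[ 535  141  105  221 5662] [591.2 250.8]
[   5  124   93  194 4584] [ 54.3 234.9]
[ 507  131   86  136 3004] [543.6 198.3]
[ 339  266   36   70 1855] [355.3 302.8]
or [ 232    0   17   69 1113] [240.1  32.9] [0.434 0.229 0.016]
or [298 298   8   7  47] [301.6 301.4] [ 0.492 -0.055  0.016]
or [457 384   1   2   2] [457.  384.5] [ 0.743 -0.251  0.016]
```

View pics/w12b.png

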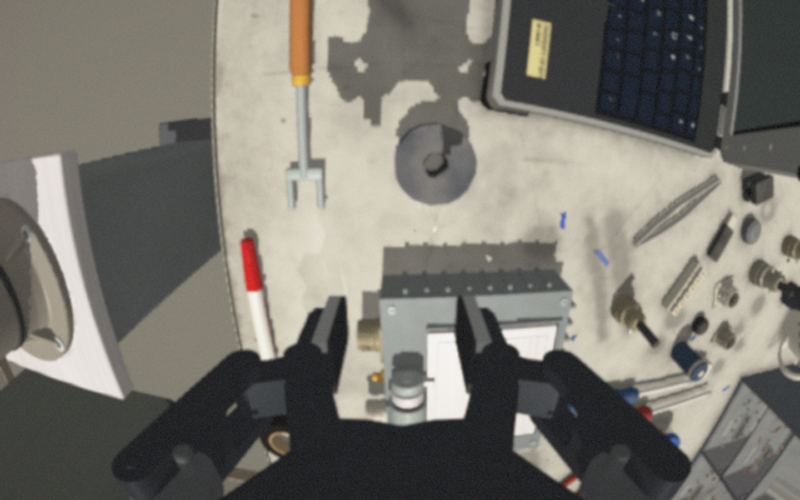

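arm_command([
  [[45,0.32,-0.56,0,0],[45,0.32,-0.56,0,0],[45,0.32,-0.56,0,0],[45,0.31,-0.56,0,0],[45,0,0,-0.4,0],[45,0,0,-0.4,0],[45,0,0,-0.4,0],[45,0,0,-0.2,0],[45,0,0,-0.1,0],[45,0,0,0,0]],
], newtons=50)

```text
t: 27.25
eef_pos: [0.5836, -0.0343, 0.0674]
tool_rot: [-0.0, 0.695, 0.719, 0.0]
contact_force: [-0.1, 0.4, -0.1]
gripper_width: 0.532
grasp_force: 0.0
```

```bash
python3 - <<'E'
from h import *
o=get_obs();print(o["t"],o["eef_pos"],o["contact_force"],o["gripper_width"]);ball("d13");shot("wrist","w13")
E
```

```text
27.25 [ 0.58356632 -0.03428347  0.067351  ] [-0.12611136  0.4246741  -0.06498953] 0.5324458838452518
d13 [(np.int32(13), [329.5, 218.8]), (np.int32(4), [308.5, 224.5]), (np.int32(4), [317.8, 227.2])]
notch [308.7 225.2] rest [318.2 218.2]
```

arm_command([
  [[30,0,0,0,0],[0,0,0,0,0],[0,0,0,0,0],[0,0,0,0,0],[0,0,0,0,0],[0,0,0,0,0],[0,0,0,0.05,0],[0,0,0,0.05,0],[0,0,0,0.05,0],[0,0,0,0,0]],
])

```text
t: 28.6
eef_pos: [0.5841, -0.0345, 0.0765]
tool_rot: [0.0, 0.695, 0.719, 0.0]
contact_force: [3.4, 0.4, -2.9]
gripper_width: 0.099
grasp_force: 48.9
```

arm_command([
  [[0,0,0,0.1,0],[0,0,0,0.1,0],[0,0,0,0.15,0],[0,0,0,0.2,0],[0,0,0,0.3,0],[0,0,0,0.4,0],[0,0,0,0.4,0],[0,0,0,0,0],[0,0,0,0,0],[0,0,0,0,0]],
])

```text
t: 29.85
eef_pos: [0.5827, -0.0346, 0.1742]
tool_rot: [-0.001, 0.695, 0.719, -0.001]
contact_force: [-0.6, -0.5, -1.6]
gripper_width: 0.099
grasp_force: 49.2
```

```bash
python3 - <<'E'
from h import *
o=get_obs();print(o["t"],o["eef_pos"],o["contact_force"],o["gripper_width"]);ball("d14")
s,_=shot("scene","s14")
# mat: black region in scene & side -> cast on z=.003
for n,f,(u,v) in(("scene","s14",(414,294)),("side","d14",(341,307))):
    I,P=load(f);g=cv2.cvtColor(I,cv2.COLOR_BGR2GRAY)
    m=(g<60).astype(np.uint8);k,l,st,c=cv2.connectedComponentsWithStats(m);i=l[v,u];print(st[i])
    ct=max(cv2.findContours((l==i).astype(np.uint8),0,1)[0],key=cv2.contourArea)[:,0]
    p=np.array([plane(n,x,y,.003)[:2] for x,y in ct]);r=cv2.minAreaRect((p*1000).astype(np.float32));print(r)
# white cover centroid / expected
for n,f in(("scene","s14"),("side","d14")):
    I,_=load(f);h=cv2.cvtColor(I,cv2.COLOR_BGR2HSV);m=cv2.inRange(h,(0,0,190),(179,40,255));m[:140]=0;m[320:]=0;m[:,:300]=0;m[:,420:]=0
    k,l,st,c=cv2.connectedComponentsWithStats(m);i=1+st[1:,4].argmax();print(f,st[i],c[i],proj(n,(.586,-.037,.053+.109)))
E
```

```text
29.85 [ 0.58265701 -0.03459847  0.17419826] [-0.5987337  -0.5409483  -1.64370326] 0.0985752128911704
d14 [(np.int32(5), [329.0, 222.0]), (np.int32(4), [308.5, 224.5]), (np.int32(4), [317.5, 227.5]), (np.int32(4), [326.0, 231.5]), (np.int32(23), [329.4, 236.6])]
notch [308.7 225.2] rest [318.2 218.2]
[ 378  265   74   63 2338]
((585.7020874023438, -331.35693359375), (144.7616729736328, 165.2217254638672), 1.760991096496582)
[ 308  287   67   42 2540]
((584.7632446289062, -335.6282958984375), (145.2892608642578, 162.28341674804688), 1.7600306272506714)
s14 [339 185  47  32 595] [363.43697479 202.06218487] [360.82851965 194.69046613]
d14 [324 193  39  14 373] [342.73994638 200.19034853] [343.60067094 194.34209488]
```

arm_command([
  [[0,0.01,-0.5,0,0],[0,0.01,-0.8,0,0],[0,0.01,-0.9,0,0],[0,0.01,-0.9,0,0],[0,0.01,-0.9,0,0],[0,0,-0.6,0,0],[0,0,-0.3,-0.3,0],[0,0,0,-0.6,0],[0,0,0,-0.6,0],[0,0,0,-0.4,0]],
])

```text
t: 31.2
eef_pos: [0.5855, -0.326, 0.0573]
tool_rot: [-0.002, 0.695, 0.719, -0.0]
contact_force: [1.1, -0.3, -1.3]
gripper_width: 0.104
grasp_force: 49.2
```

arm_command([
  [[0,0,0,-0.2,0],[0,0,0,-0.1,0],[0,0,0,-0.1,0],[0,0,0,-0.1,0],[0,0,0,0,0],[0,0,0,0,0],[0,0,0,0,0],[0,0,0,0,0],[0,0,0,0,0],[0,0,0,0,0]],
])

```text
t: 32.45
eef_pos: [0.5864, -0.3287, 0.0312]
tool_rot: [-0.0, 0.695, 0.719, 0.0]
contact_force: [-0.5, 0.1, -0.3]
gripper_width: 0.102
grasp_force: 49.2
```

```bash
python3 - <<'E'
from h import *
o=get_obs();print(o["t"],o["eef_pos"],o["contact_force"],o["gripper_width"]);ball("d15")
s,_=shot("scene","s15")
for n,f in(("scene","s15"),("side","d15")):
    I,_=load(f);h=cv2.cvtColor(I,cv2.COLOR_BGR2HSV);m=cv2.inRange(h,(0,0,180),(179,40,255));a,b=proj(n,(.586,-.333,.008)).astype(int);M=m*0;M[b-40:b+40,a-50:a+50]=m[b-40:b+40,a-50:a+50]
    k,l,st,c=cv2.connectedComponentsWithStats(M)
    print(f,[(st[i].tolist(),plane(n,*c[i],.008).round(3).tolist()) for i in range(1,k) if st[i,4]>60])
E
```

```text
32.45 [ 0.5864437  -0.32868506  0.03123453] [-0.49439137  0.06009198 -0.34924683] 0.10189862447915517
d15 [(np.int32(203), [324.0, 232.6]), (np.int32(19), [309.3, 224.0]), (np.int32(21), [317.4, 227.6]), (np.int32(12), [308.3, 230.6])]
notch [308.7 225.2] rest [318.2 218.2]
s15 [([394, 282, 50, 36, 775], [0.583, -0.355, 0.008])]
d15 [([318, 294, 48, 27, 855], [0.588, -0.351, 0.008])]
```

arm_command([
  [[0,0,0,-0.04,0],[0,0,0,-0.04,0],[0,0,0,0,0],[0,0,0,0,0],[0,0,0,0,0],[0,0,0,0,0],[0,0,0,0,0],[0,0,0,0,0],[0,0,0,0,0],[0,0,0,0,0]],
])

```text
t: 33.8
eef_pos: [0.5865, -0.3287, 0.0264]
tool_rot: [-0.0, 0.695, 0.719, -0.0]
contact_force: [-0.5, 0.1, -1.7]
gripper_width: 0.108
grasp_force: 49.2
```

arm_command([
  [[0,0,0,-0.03,0],[0,0,0,-0.03,0],[0,0,0,-0.03,0],[0,0,0,0,0],[0,0,0,0,0],[0,0,0,0,0],[0,0,0,0,0],[0,0,0,0,0],[0,0,0,0,0],[0,0,0,0,0]],
])

```text
t: 35.05
eef_pos: [0.5865, -0.3287, 0.0228]
tool_rot: [-0.0, 0.695, 0.719, 0.001]
contact_force: [-4.8, 2.6, 13.7]
gripper_width: 0.099
grasp_force: 51.2
```

Now it is on the mat. I'll open and withdraw upward.

arm_command([
  [[0,0,0,0.02,0],[45,0,0,0,0],[45,0,0,0,0],[45,0,0,0,0],[45,0,0,0.3,0],[45,0,0,0.6,0],[45,0,0,0.9,0],[45,0,0.9,0.5,0],[45,0,0.9,0,0],[45,0,0.9,0,0]],
])

```text
t: 36.3
eef_pos: [0.5869, -0.1653, 0.1622]
tool_rot: [0.001, 0.695, 0.719, 0.001]
contact_force: [0.0, 1.5, -0.5]
gripper_width: 0.527
grasp_force: 0.0
```

arm_command([
  [[45,0,0.9,0.3,0],[45,0,0.9,0.3,0],[45,0,0.9,0.3,0],[45,0,0,0,0],[45,0,0,0,0],[45,0,0,0,0],[45,0,0,0,0],[45,0,0,0,0],[45,0,0,0,0],[45,0,0,0,0]],
])

```text
t: 37.55
eef_pos: [0.5864, -0.0048, 0.2141]
tool_rot: [-0.0, 0.695, 0.719, -0.0]
contact_force: [0.2, -0.1, 0.4]
gripper_width: 0.526
grasp_force: 0.0
```

```bash
python3 - <<'E'
from h import *
o=get_obs();print(o["t"],o["eef_pos"],o["contact_force"],o["gripper_width"]);ball("d16")
s,_=shot("scene","s16")
for n,f in(("scene","s16"),("side","d16")):
    I,_=load(f);h=cv2.cvtColor(I,cv2.COLOR_BGR2HSV);m=cv2.inRange(h,(0,0,170),(179,45,255));a,b=proj(n,(.586,-.333,.008)).astype(int);M=m*0;M[b-40:b+30,a-32:a+32]=m[b-40:b+30,a-32:a+32]
    M=cv2.morphologyEx(M,cv2.MORPH_OPEN,np.ones((3,3)))
    k,l,st,c=cv2.connectedComponentsWithStats(M);i=1+st[1:,4].argmax()
    ys,xs=np.where(l==i);p=np.array([plane(n,x,y,.008)[:2] for x,y in zip(xs,ys)])*1000
    print(f,st[i],cv2.minAreaRect(p.astype(np.float32)))
E
```

```text
37.55 [ 0.58644648 -0.00481624  0.21414553] [ 0.17462593 -0.09365368  0.3865727 ] 0.5262790146655182
d16 [(np.int32(4), [308.5, 224.5]), (np.int32(5), [317.6, 227.2]), (np.int32(4), [321.5, 238.2])]
notch [308.7 225.2] rest [318.2 218.2]
s16 [ 391  274   52   45 1087] ((576.623046875, -337.8515930175781), (122.91545867919922, 123.7593994140625), 1.494891881942749)
d16 [ 318  292   47   32 1233] ((585.5428466796875, -343.83209228515625), (104.10419464111328, 122.90416717529297), 3.957979917526245)
```

```bash
python3 -c "
from station import job
print(job.hand_in())"
```

```text
the job is handed in; nothing more can be done
None
```

The job is handed in at about 38 s. My last camera measurements show the bar held in its notch and the cover flat on the mat, about 10 mm from its centre. The tool is back on the desk, a little away from where it started, and no bystander was knowingly touched. I have no verdict from the judge.

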